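# Bolt the glue can away in the bench chest

### The job

Put the glue can away for the night: lift it by its handle off the pot stand and set it down upright, without dropping it, on the floor of the open chest next to the dye jar. Then close the chest's lid and slide the bolt fully home into its keeper. Leave everything else on the bench and in the chest as it is.

Things in the scene. Friction and masses are not known exactly. Their poses are not given: they have to be found in the camera images.
- chest: plywood bench chest, fixed, 260 mm along its own x, 330 mm along y, 137 mm high; origin under its centre. Its +y half is an open well under a hinged lid; its -y half has a fixed top board (top at 137 mm) carrying a steel slide bolt. Walls 12 mm thick; well 236 mm (x) by 161 mm (y) inside, its rim 125 mm and its floor 10 mm above the bench.
- well (a point): centre of the free part of the well's floor (chest frame x -30, y +72.5, z 10 mm), axes of the chest. Free of other things from 88 mm to its -x side to about 80 mm to its +x side, and 80 mm either way in y.
- lid_hinge (a point): middle of the lid's hinge line (chest frame x 0, y +160, z 137 mm), axes of the chest; the hinge line runs along the chest's x, on the far +y edge.
- lid (a joint): angle of the lid (rad): 0 shut, flush with the fixed board; 1.57 upright; 1.92 its stop, leaning out to the chest's +y. The lid is 260 by 179 mm, 12 mm thick, 0.4 kg, on damped friction hinges: near upright it stays where it is left, a push of 1 to 3 N near its free edge moves it, and from about 1.1 rad down it sinks shut by itself within about 4 s.
- lid_edge (a point): middle of the lid's free edge in the plane of its upper (outer) face, 174 mm from the hinge line (300 to 312 mm above the bench at the start); its y axis points to the hinge, its z axis out of the outer face. A steel keeper bridge, 32 mm wide and 24 mm high, stands on the outer face 10-28 mm from the edge, at x = 0.
- bolt (a joint): travel of the slide bolt along the chest's +y (m): 0 drawn back, 0.040 fully home at its stop, its nose then through the keeper on the shut lid. It slides stiffly: about 3 N of friction, no spring. Run out while the lid is open, it stops the lid from shutting.
- bolt_knob (a point): centre of the bolt's steel ball knob, 20 mm diameter, 38 mm above the fixed board's top, on a 10 mm stem; moves with the bolt; axes of the chest. Drawn back it is at chest x 0, y -94 mm. Two rod guides stand 22 mm high over the board, one with its middle 18 mm behind (-y of) the drawn knob, one 64 mm ahead of it.
- can: closed aluminium glue can, 79 mm diameter, 64 mm tall, about 0.45 kg, with a fixed arch handle over its top, 98 mm tall in all; origin at the centre of its underside, z up its axis, x along the handle's grip.
- can_grip (a point): centre of the can's wooden grip, a 12 mm thick bar of 60 mm along the can's x, 92 mm above the can's underside; 22 mm of free height between bar and can top.
- stand: round dark steel pot stand on three legs, fixed, 116 mm diameter, 45 mm high; origin under its centre. The can starts on it.
- dye_jar: amber glass dye jar with black cap, 46 mm diameter, 85 mm tall, standing on the chest's floor at the +x end of the well; origin at the centre of its underside. Leave it.
- rivet_tin: flat round brass-coloured tin, 55 mm diameter, 24 mm tall, on the chest's fixed top board, towards its +x end; origin at the centre of its underside. Leave it.
- wax_jar: low clear jar with metal cap, 64 mm diameter, 62 mm tall, on the bench near the stand; origin at the centre of its underside. Leave it.
- hammer: hammer, 260 mm long, lying on the bench on the robot's side of the stand, up to 40 mm high; origin under its middle, own x along its handle towards the head. Leave it.
- maul: white-headed maul lying on the bench on the left, 234 mm long, head 68 mm diameter; origin under it, own x along its handle towards the head. Leave it.
- spray_bottle: amber spray bottle with a black trigger head, 74 mm diameter, 200 mm tall, on the bench beyond the stand; origin at the centre of its underside. Leave it.
Mind the look-alikes: they are no part of the job. Leave any black, green or purple look-alike of the can alone.

How it is judged (in metres and radians):
On the way, in this order (a step that is already met when the one before it is completed fails the run):
1. the can stands upright and let go on the floor of the chest's well (z of can in the frame of well between -0.008 and 0.008 m and x of can in the frame of well between -0.06 and 0.1 m and y of can in the frame of well between -0.055 and 0.055 m and angle between can's own z axis and vertical below 0.12 rad and contact force between the fingers and can below 0.3 N and linear speed of can below 0.03 m/s), for 0.2 s.
2. the lid is shut over the can (z of can in the frame of well between -0.008 and 0.008 m and x of can in the frame of well between -0.06 and 0.1 m and y of can in the frame of well between -0.055 and 0.055 m and angle between can's own z axis and vertical below 0.12 rad and value of joint lid below 0.03 rad), for 0.2 s.
At the end, for the whole second after the job is handed in: The can stands upright (within 0.12 rad) and at rest on the well's floor inside the chest, the lid is shut (joint below 0.03 rad), the bolt is home in the keeper (joint above 0.036 of 0.040 m), and the bystanders are where they were and at rest (all of step 2 and contact force between the fingers and can below 0.3 N and linear speed of each of can, dye_jar, rivet_tin, wax_jar, hammer, maul, spray_bottle below 0.03 m/s and value of joint bolt above 0.036 m); the robot touches nothing.
It fails at once if the can is dropped (falls faster than 0.6 m/s out of the fingers) (contact force between the fingers and can below 0.05 N and linear speed of can above 0.6 m/s).
It fails at once if the can is tipped by more than 0.7 rad (angle between can's own z axis and vertical above 0.7 rad).
It fails at once if the bolt is run out while the lid is open (value of joint bolt above 0.015 m and value of joint lid above 0.1 rad).
It fails at once if a bystander is displaced by more than 30 mm (distance of any of dye_jar, rivet_tin, wax_jar, hammer, maul, spray_bottle from where it was at the start of the episode above 0.03 m).
It also fails if it takes over 64 s, if anything falls off the work surface, if the arm or the gripper's body presses on something with over 40 N, if the wrist force passes 120 N, or if a joint passes its speed limit or range.

### The arm

A 6-joint arm with a two-finger parallel gripper is mounted at the origin on the work surface. World frame = base frame: x ahead of the robot, y to its left, z up, the work surface at z = 0. Lengths are in m, angles in degrees, forces in N, time in s.
With the tool pointing down it reaches from about 0.3 to 0.75 m from the base axis. Payload 8.5 kg.
Tool frame: the origin (TCP) lies midway between the tips of the shut fingers; the grasp point (between the pads) lies 19 mm behind it (env.grasp_offset is the distance from the TCP to the grasp point, in m); z points along the fingers, y is the line along which they close (so a half turn about z gives the same grasp; the last joint's range is limited). The gripper opens to 85 mm and grips with 20 to 120 N. Pads are 22 mm wide; open, the fingers measure 114 mm over their backs; the gripper's body (76 mm by 85 mm) begins 54 mm behind the grasp point. The pads swing forward as they close: fully open they stand 13 mm farther back than shut.
Start: joints at [52.81, 21.807, 74.336, -0, 83.858, -12.336], TCP at [0.231, 0.499, 0.231] pointing down, gripper open.
Joint ranges: [-178.18, 178.18], [-50.72, 133.34], [12.68, 142.11], [-81.47, 261.47], [9.98, 163.14], [-165.26, 165.26]. Speed limits (degrees/s): [136.94, 136.94, 180, 180, 180, 180].

### API

Orientations are given as a 3x3 rotation matrix whose columns are the frame's x, y, z axes.
In Python, from rig import env gives the robot as it stands.
- The arm moves only by the tool servo_tool, never from a script. Its argument "deltas" is text: rows parted by semicolons, each of 7 numbers parted by spaces: the opening, from 0 (shut) to 1 (fully open), then the shift along the tool's x, y, z in mm, then the turn, a rotation vector about the tool's x, y, z in rad. A call has 1 to 8 rows; each row shifts and turns the commanded pose from where the row before left it, along the tool's axes as they then stand; what a row does not reach is not made up. A row lasts 1/12 s, in which the tool goes at most 41.7 mm and 7.16 degrees, less where a joint would pass 70% of its speed; a pose out of reach is approached as far as the arm can. A call is refused whole if a number of a shift passes 41.7 or a number of a turn 0.125, either way. A call with a gripper value outside its range is refused whole. The fingers move at their own pace and stop on an object; "newtons" is the grip in N (left out, the last holds). Time passes only in rows, so rows that do not move let the fingers close. It gives the time, the measured TCP pose, the force, the opening and the grip force at its end, in the units of the state.
- env.observe(): the state, without advancing time (a new reading comes with each control period).
- env.get_image(name): name is "side" or "top"; returns a dict with "img" (480x640x3 uint8, red, green, blue), "depth" (480x640 float32, m along the optical axis (not along the pixel's ray), 0 where there is no reading), "camera_matrix" (3x3 intrinsics, pixels), "world_to_cam" (4x4, takes a point from world to camera coordinates). Camera axes: x right, y down, z forward; pixel columns grow to the right and rows downward; lengths in m; the calibration is good to about 2 mm. A picture is of the moment at which its call begins.
- env.close_job(): hands the job in; it is judged then, once.
Trained networks look in a picture, given as the dict that the camera call returned (one of the last four; its "shot" number tells which), for a name from the list of things; names that differ only in an ending like _2 or _b are one class to them, and where a whole thing is asked for, a point or a joint stands for the part that bears it (a point fixed in the world has none). Each returns a list of dicts, best first, with "conf" (0 to 1); they miss things now and then, are a little off and sometimes report something else, mostly with a low value. They report only what shows in the picture. A call takes as long as a camera call. They do not tell look-alikes from the thing itself.
- env.spot_in(name, picture): "bbox" ([centre column, centre row, width, height] in pixels, round what is visible of it).
- env.spot_point(name, picture): "uv" ([column, row] in pixels: a listed point, or the origin of a listed thing).
The state is a dict: "time_s": time; "q": joint angles; "qvel": joint speeds; "joint_efforts": joint torques, N m; "position": TCP position; "tool_rot": TCP orientation; "ft_force": force on the tool from outside, world axes, zero at the start; "wrist_torque": the same for the moment, N m; "grip_width": finger opening in m; "gripper_force": force on a finger pad.
Only numpy, scipy, OpenCV 4.12 (cv2) and the standard library are available. Lean on these libraries where they do the work, as an engineer would, in place of code of your own. Each camera call takes 0.05 s, during which the arm holds its last target. There are 200 camera calls.

## Working session

There is one attempt and no reset: what is moved stays moved. The work goes in short steps, Python scripts to look and compute and a tool call to move; the robot and the scene stay as the last step left them, time stands still between calls to the robot, and variables do not carry over. Pictures are saved under pics/ and viewed, at most 10 in all, crops included, and the job is handed in when it is done.

Besides the shell and the picture viewer there is one more tool, called after "Call:" as name(argument=value, ...) on one line, values as JSON. servo_tool: Moves the arm, as the interface text tells. Its arguments: {"type":"object","properties":{"deltas":{"type":"string"},"newtons":{"type":"number"}},"required":["deltas"]}

```bash
mkdir -p pics; ls; cat > h.py <<'E'
import numpy as np, cv2
from rig import env
def world(p,u,v,d=None,z=None):
    K=p["camera_matrix"];T=np.linalg.inv(p["world_to_cam"])
    r=np.linalg.inv(K)@np.array([u,v,1.])
    if z is None:
        if d is None:
            w=p["depth"][int(v)-2:int(v)+3,int(u)-2:int(u)+3];w=w[w>0];d=np.median(w) if w.size else np.nan
        return T[:3,:3]@(r*d)+T[:3,3]
    q=T[:3,:3]@r; return T[:3,3]+q*(z-T[2,3])/q[2]
def save(p,n,crop=None,s=1):
    i=p["img"][...,::-1]
    if crop: i=i[crop[1]:crop[3],crop[0]:crop[2]]
    cv2.imwrite("pics/"+n,cv2.resize(i,None,fx=s,fy=s,interpolation=cv2.INTER_CUBIC))
E
python3 - <<'E'
from h import *
np.set_printoptions(precision=3,suppress=True)
for c in("top","side"):
    p=env.get_image(c);save(p,c+"1.png")
    print(c,np.linalg.inv(p["world_to_cam"])[:3,3])
    for n in["can","can_grip","stand","chest","well","lid_hinge","lid_edge","bolt_knob","dye_jar","rivet_tin","wax_jar","hammer","maul","spray_bottle"]:
        for r in env.spot_point(n,p)[:4]:
            u,v=r["uv"]; 
            if 2<u<637 and 2<v<477: print(n,round(r["conf"],2),np.round(r["uv"]),world(p,u,v))
E
```

```text
pics
top [ 0.253 -0.047  1.506]
can 0.94 [445. 242.] [ 0.519 -0.376  0.063]
can 0.82 [232. 321.] [0.315 0.159 0.095]
can 0.77 [392. 228.] [ 0.543 -0.233  0.114]
can 0.55 [332. 254.] [ 0.481 -0.086  0.097]
can_grip 0.87 [455. 236.] [ 0.534 -0.403  0.065]
can_grip 0.84 [534. 287.] [ 0.402 -0.594  0.072]
can_grip 0.78 [394. 224.] [ 0.549 -0.236  0.14 ]
can_grip 0.66 [334. 248.] [ 0.498 -0.09   0.095]
stand 0.67 [384. 236.] [ 0.525 -0.215  0.107]
chest 0.66 [231. 236.] [0.519 0.162 0.135]
chest 0.28 [390. 228.] [ 0.54  -0.225  0.14 ]
well 0.8 [202. 243.] [0.525 0.256 0.007]
lid_hinge 0.68 [161. 220.] [0.554 0.329 0.157]
lid_edge 0.64 [202. 240.] [0.533 0.257 0.008]
lid_edge 0.56 [126. 198.] [0.646 0.468 0.002]
lid_edge 0.43 [395. 224.] [ 0.549 -0.239  0.138]
bolt_knob 0.74 [258. 228.] [0.53  0.091 0.183]
dye_jar 0.7 [210. 202.] [0.614 0.224 0.094]
rivet_tin 0.67 [257. 197.] [0.611 0.097 0.161]
wax_jar 0.94 [365. 187.] [ 0.663 -0.172  0.062]
hammer 0.85 [400. 286.] [ 0.41  -0.264  0.023]
maul 0.58 [119. 204.] [0.622 0.473 0.043]
spray_bottle 0.7 [387. 229.] [ 0.537 -0.218  0.141]
side [ 0
[... 484 characters left out ...]
well 0.75 [303. 184.] [0.493 0.138 0.137]
lid_hinge 0.83 [312. 139.] [0.568 0.331 0.14 ]
lid_edge 0.56 [309.  88.] [0.571 0.381 0.298]
lid_edge 0.32 [354. 307.] [ 0.531 -0.263  0.07 ]
bolt_knob 0.5 [354. 310.] [ 0.534 -0.264  0.057]
bolt_knob 0.43 [316. 182.] [0.529 0.123 0.149]
dye_jar 0.42 [338. 186.] [0.59  0.102 0.141]
rivet_tin 0.77 [342. 183.] [0.6   0.095 0.159]
wax_jar 0.87 [388. 282.] [ 0.654 -0.195  0.039]
hammer 0.93 [306. 331.] [ 0.402 -0.275  0.02 ]
hammer 0.38 [335. 183.] [0.586 0.121 0.136]
maul 0.54 [317. 185.] [0.523 0.087 0.176]
maul 0.33 [346. 180.] [0.613 0.1   0.16 ]
spray_bottle 0.62 [310.  87.] [ 0.682  0.834 -0.   ]
spray_bottle 0.59 [423. 329.] [ 0.688 -0.357  0.049]
```

View pics/top1.png

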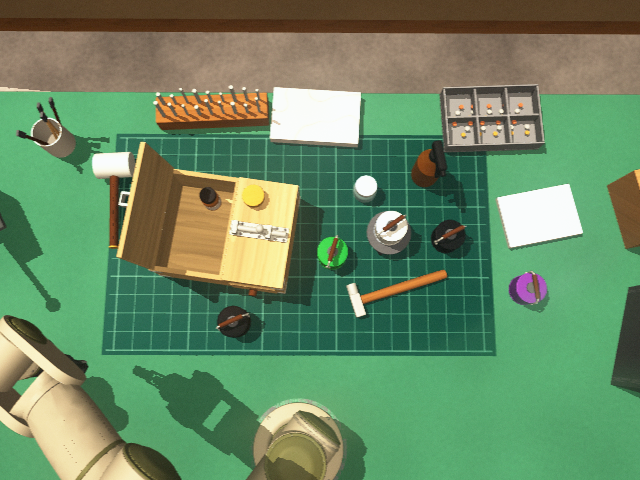

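View pics/side1.png

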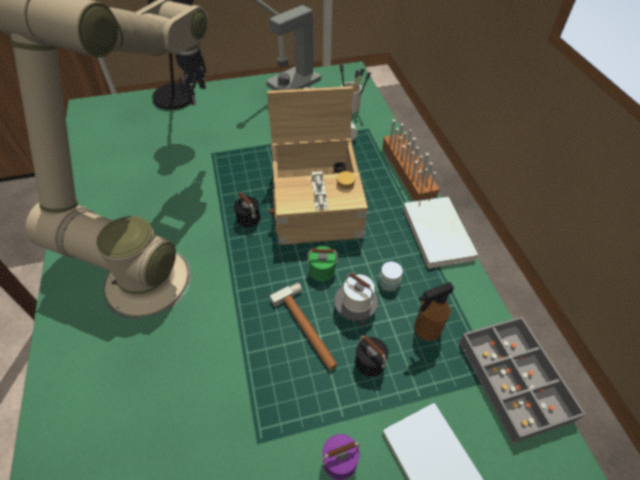

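Can candidates in the top view: aluminium on the stand (391,228), green (333,252), black (448,236), black (234,321) and purple (530,288). Only the bare-metal one at (391,228) is on the pot stand, so that is the one. Next I'll check it in a close crop and measure.

```bash
python3 - <<'E'
from h import *
np.set_printoptions(precision=4,suppress=True)
p=env.get_image("top"); q=env.get_image("side")
save(p,"crop1.png",(220,180,440,300),3.6)
def cloud(p):
    d=p["depth"];v,u=np.nonzero(d>0);z=d[v,u]
    c=np.linalg.inv(p["camera_matrix"])@np.array([u*z,v*z,z]);T=np.linalg.inv(p["world_to_cam"])
    return (T[:3,:3]@c).T+T[:3,3]
for n,im in(("top",p),("side",q)):
    P=cloud(im)
    m=(np.hypot(P[:,0]-.54,P[:,1]+.235)<.06)
    g=P[m&(P[:,2]>.128)&(P[:,2]<.155)]
    c=g.mean(0);w,V=np.linalg.eigh(np.cov((g-c)[:,:2].T))
    pr=(g-c)[:,:2]@V
    print(n,"grip n",len(g),c,g[:,2].max(),"axis",V[:,1],np.degrees(np.arctan2(V[1,1],V[0,1])),np.ptp(pr,axis=0),(g[:,:2].mean(0)))
    t=P[m&(P[:,2]>.095)&(P[:,2]<.118)]
    print(" cantop",len(t),(t.max(0)+t.min(0))/2,np.ptp(t,axis=0),np.median(t[:,2]))
    b=P[(P[:,2]>.131)&(P[:,2]<.143)&(P[:,0]>.3)&(P[:,0]<.75)&(P[:,1]>0)&(P[:,1]<.19)].astype(np.float32)
    r=cv2.minAreaRect(b[:,:2]);print(" board",r,np.median(b[:,2]),"\n",cv2.boxPoints(r))
    for nm in("bolt_knob","can_grip"):
        for e in env.spot_point(nm,im): print(nm,e["conf"],e["uv"],world(im,*e["uv"],z=.175 if nm[0]=="b" else .137))
P=cloud(p)
b=P[(P[:,2]>.15)&(P[:,2]<.35)&(P[:,0]>.35)&(P[:,0]<.8)&(P[:,1]>.28)&(P[:,1]<.5)]
for lo in np.arange(.15,.33,.03):
    s=b[(b[:,2]>lo)&(b[:,2]<lo+.03)]
    if len(s):print("lid",lo,len(s),s.min(0),s.max(0),s.mean(0))
for z in (0.165,.17,.175,.18):
    s=P[(P[:,2]>z)&(P[:,2]<z+.02)&(np.hypot(P[:,0]-.53,P[:,1]-.1)<.08)];print("knob",z,len(s),s.mean(0) if len(s) else 0)
E
```

```text
top grip n 132 [ 0.5513 -0.2339  0.1408] 0.15210643910917554 axis [-0.5813  0.8137] 125.5430163069195 [0.0123 0.0813] [ 0.5513 -0.2339]
 cantop 636 [ 0.5515 -0.2346  0.1068] [0.0769 0.0788 0.0225] 0.10866933485616526Traceback (most recent call last):
  File "<stdin>", line 19, in <module>
cv2.error: OpenCV(4.12.0) /io/opencv/modules/imgproc/src/convhull.cpp:143: error: (-215:Assertion failed) total >= 0 && (depth == CV_32F || depth == CV_32S) in function 'convexHull'
```

View pics/crop1.png

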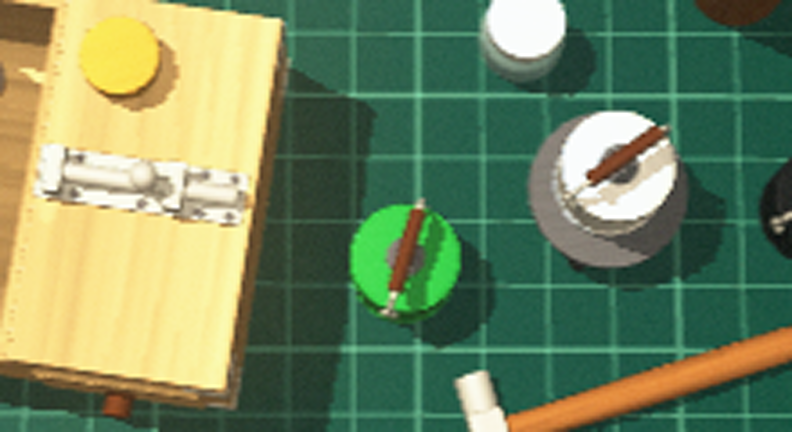

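The crop shows the bare-metal can on the grey round stand (about 620,165 in the crop). Its brown grip runs from (590,180) to (665,130). It isn't one of the coloured look-alikes, so the choice stands.

```bash
cat >> h.py <<'E'
def cloud(p):
    d=p["depth"];v,u=np.nonzero(d>0);z=d[v,u]
    c=np.linalg.inv(p["camera_matrix"])@np.array([u*z,v*z,z]);T=np.linalg.inv(p["world_to_cam"])
    return (T[:3,:3]@c).T+T[:3,3]
E
python3 - <<'E'
from h import *
np.set_printoptions(precision=4,suppress=True)
p=env.get_image("top"); q=env.get_image("side")
for n,im in(("top",p),("side",q)):
    P=cloud(im)
    m=(np.hypot(P[:,0]-.55,P[:,1]+.235)<.06)
    g=P[m&(P[:,2]>.131)&(P[:,2]<.152)]
    c=g.mean(0);w,V=np.linalg.eigh(np.cov((g-c)[:,:2].T))
    print(n,"grip n",len(g),c,(g.max(0)+g.min(0))/2,np.degrees(np.arctan2(V[1,1],V[0,1])))
    b=P[(P[:,2]>.131)&(P[:,2]<.143)&(P[:,0]>.3)&(P[:,0]<.75)&(P[:,1]>0)&(P[:,1]<.19)]
    r=cv2.minAreaRect(np.ascontiguousarray(b[:,:2],dtype=np.float32));print(" board",r,np.median(b[:,2]),"\n",cv2.boxPoints(r))
    for nm in("bolt_knob","can_grip"):
        for e in env.spot_point(nm,im)[:3]: print(nm,e["conf"],world(im,*e["uv"],z=.175 if nm[0]=="b" else .137))
    s=P[(P[:,2]>.168)&(P[:,2]<.2)&(np.hypot(P[:,0]-.53,P[:,1]-.1)<.08)];print("knob",len(s),s.mean(0) if len(s) else 0)
    b=P[(P[:,2]>.15)&(P[:,2]<.35)&(P[:,0]>.35)&(P[:,0]<.8)&(P[:,1]>.25)&(P[:,1]<.5)]
    for lo in np.arange(.15,.33,.04):
        s=b[(b[:,2]>lo)&(b[:,2]<lo+.04)]
        if len(s):print("lid",lo,len(s),s.min(0),s.max(0),s.mean(0))
print(env.observe()["tool_rot"],env.grasp_offset)
E
```

```text
top grip n 131 [ 0.5513 -0.2338  0.1408] [ 0.5519 -0.2344  0.1408] 125.79198420346651
 board ((0.5331667065620422, 0.11163963377475739), (0.19195638597011566, 0.2618556618690491), 82.14311981201172) 0.13679876393072332 
 [[ 0.3903  0.0345]
 [ 0.6497 -0.0013]
 [ 0.676   0.1888]
 [ 0.4166  0.2246]]
bolt_knob 0.68 [0.5294 0.0909 0.175 ]
bolt_knob 0.32 [ 0.5287 -0.2157  0.175 ]
bolt_knob 0.26 [0.5453 0.3271 0.175 ]
can_grip 0.9 [ 0.4015 -0.5754  0.137 ]
can_grip 0.83 [ 0.4948 -0.0902  0.137 ]
can_grip 0.75 [ 0.5431 -0.2338  0.137 ]
knob 55 [0.5281 0.088  0.1813]
lid 0.15 767 [0.4356 0.3096 0.15  ] [0.6927 0.3582 0.1899] [0.56   0.3313 0.1703]
lid 0.19 838 [0.4355 0.3127 0.19  ] [0.6929 0.3612 0.23  ] [0.5608 0.3359 0.2105]
lid 0.23 911 [0.4362 0.3193 0.23  ] [0.6925 0.3696 0.27  ] [0.5608 0.3407 0.2502]
lid 0.27 1395 [0.4369 0.3229 0.27  ] [0.6943 0.3831 0.31  ] [0.5631 0.3494 0.2941]
lid 0.31000000000000005 313 [0.438  0.3303 0.31  ] [0.6919 0.3743 0.3182] [0.5631 0.3514 0.3118]
side grip n 127 [ 0.5508 -0.2336  0.1402] [ 0.5509 -0.2328  0.1389] 125.8930226894532
 board ((0.528945386409
[... 228 characters left out ...]
t_knob 0.44 [0.5219 0.109  0.175 ]
can_grip 0.94 [ 0.3974 -0.6032  0.137 ]
can_grip 0.88 [ 0.526  -0.3997  0.137 ]
can_grip 0.76 [ 0.4749 -0.1127  0.137 ]
knob 38 [0.5279 0.0873 0.1795]
lid 0.15 873 [0.4353 0.311  0.15  ] [0.6916 0.359  0.19  ] [0.5621 0.3345 0.17  ]
lid 0.19 934 [0.4356 0.3152 0.19  ] [0.6933 0.3634 0.23  ] [0.5623 0.3391 0.2102]
lid 0.23 984 [0.4366 0.319  0.2302] [0.6929 0.3683 0.27  ] [0.5638 0.3436 0.2502]
lid 0.27 1107 [0.4373 0.3222 0.27  ] [0.6949 0.3881 0.3099] [0.5641 0.3491 0.2911]
lid 0.31000000000000005 115 [0.4404 0.3261 0.31  ] [0.6945 0.3766 0.3151] [0.5668 0.3518 0.3114]
[[-0.9074  0.4203 -0.    ]
 [ 0.4203  0.9074 -0.    ]
 [ 0.     -0.     -1.    ]] 0.0187
```

Call:
servo_tool(deltas="1 -15 -13 -9 0 0 0;1 -25 -22 -9 0 0 0;1 -25 -22 -9 0 0 0;1 -25 -22 -9 0 0 0;1 -25 -22 -9 0 0 0;1 -25 -22 -9 0 0 0;1 -25 -22 -9 0 0 0;1 -25 -22 -9 0 0 0", newtons=60)

```text
time_s: 2.57
position: [0.3336, 0.2662, 0.3039]
tool_rot: [[-0.908, 0.42, 0.0], [0.42, 0.908, 0.0], [-0.0, 0.0, -1.0]]
ft_force: [0.0, 0.7, 0.4]
grip_width: 0.0853
gripper_force: 0.0
```

Call:
servo_tool(deltas="1 -25 -22 0 0 0 0;1 -25 -22 0 0 0 0;1 -25 -22 0 0 0 0;1 -25 -22 0 0 0 0;1 -25 -22 0 0 0 0;1 -25 -22 0 0 0 0;1 -25 -22 0 0 0 0;1 -25 -22 0 0 0 0")

```text
time_s: 3.23
position: [0.4412, 0.0222, 0.3035]
tool_rot: [[-0.907, 0.421, 0.001], [0.421, 0.907, -0.0], [-0.0, 0.0, -1.0]]
ft_force: [-0.3, -0.0, -0.7]
grip_width: 0.0855
gripper_force: 0.0
```

Call:
servo_tool(deltas="1 -25 -22 0 0 0 0;1 -25 -22 0 0 0 0;1 -25 -22 0 0 0 0;1 -25 -22 0 0 0 0;1 -25 -22 0 0 0 0;1 -25 -22 0 0 0 0;1 -20 -20 0 0 0 0;1 -15 -15 0 0 0 0")

```text
time_s: 3.9
position: [0.539, -0.2078, 0.3028]
tool_rot: [[-0.907, 0.421, -0.0], [0.421, 0.907, 0.0], [0.0, -0.0, -1.0]]
ft_force: [-0.1, 0.8, -0.3]
grip_width: 0.0852
gripper_force: 0.0
```

Call:
servo_tool(deltas="1 0 0 0 0 0 0.1022;1 0 0 0 0 0 0.1022;1 0 0 0 0 0 0.1022;1 0 0 0 0 0 0.1022;1 0 0 0 0 0 0.1022;1 0 0 0 0 0 0;1 0 0 0 0 0 0")

```text
time_s: 4.48
position: [0.5385, -0.2054, 0.3033]
tool_rot: [[-0.588, 0.809, -0.0], [0.809, 0.588, 0.0], [0.0, -0.0, -1.0]]
ft_force: [-0.5, 1.1, -0.4]
grip_width: 0.0857
gripper_force: 0.0
```

```bash
cat > goal.py <<'E'
import sys
from h import *
np.set_printoptions(precision=4,suppress=True)
o=env.observe();R=np.array(o["tool_rot"]);g=np.array([float(a) for a in sys.argv[1:4]])
print(o["time_s"],o["q"],o["position"],"\n",R,"\nmm in tool",R.T@(g-o["position"])*1000)
if len(sys.argv)>4:
    a=np.radians(float(sys.argv[4]));c=np.arctan2(R[1,1],R[0,1]);print("turn tool z",-((a-c+np.pi)%(2*np.pi)-np.pi))
E
python3 goal.py .551 -.234 .121 35.8
```

```text
4.4833 [-32.6405  22.4005  61.6178  -0.0015  95.9862 -68.6808] [ 0.5385 -0.2054  0.3033] 
 [[-0.5884  0.8086 -0.0001]
 [ 0.8086  0.5884  0.    ]
 [ 0.0001 -0.0001 -1.    ]] 
mm in tool [-30.4583  -6.7299 182.2875]
turn tool z 0.0041909045335164485
```

Call:
servo_tool(deltas="1 -15 -3.5 15 0 0 0;1 -15 -3.5 30 0 0 0;1 0 0 35 0 0 0;1 0 0 35 0 0 0;1 0 0 30 0 0 0;1 0 0 20 0 0 0;1 0 0 17 0 0 0;1 0 0 0 0 0 0")

```text
time_s: 5.15
position: [0.5491, -0.233, 0.1179]
tool_rot: [[-0.588, 0.809, -0.005], [0.809, 0.588, 0.004], [0.006, -0.002, -1.0]]
ft_force: [0.4, 0.5, -0.4]
grip_width: 0.0855
gripper_force: 0.0
```

Call:
servo_tool(deltas="0 0 0 0 0 0 0;0 0 0 0 0 0 0;0 0 0 0 0 0 0;0 0 0 0 0 0 0;0 0 0 0 0 0 0;0 0 0 0 0 0 0;0 0 0 0 0 0 0;0 0 0 0 0 0 0")

```text
time_s: 5.82
position: [0.5509, -0.2337, 0.1219]
tool_rot: [[-0.586, 0.81, 0.002], [0.81, 0.586, -0.0], [-0.001, 0.001, -1.0]]
ft_force: [2.1, 2.1, 4.3]
grip_width: 0.0098
gripper_force: 58.5
```

Call:
servo_tool(deltas="0 0 0 -5 0 0 0;0 0 0 -10 0 0 0;0 0 0 -20 0 0 0;0 0 0 -30 0 0 0;0 0 0 -35 0 0 0;0 0 0 -35 0 0 0;0 0 0 -35 0 0 0;0 0 0 -20 0 0 0")

```text
time_s: 6.48
position: [0.5503, -0.2339, 0.3158]
tool_rot: [[-0.586, 0.81, 0.003], [0.81, 0.586, -0.003], [-0.004, 0.001, -1.0]]
ft_force: [1.0, -0.5, -4.9]
grip_width: 0.0096
gripper_force: 58.8
```

```bash
python3 - <<'E'
from h import *
p=env.get_image("side");save(p,"side2.png",(200,60,460,320),2.2)
P=cloud(env.get_image("top"))
# chest well: dye jar and can candidates
s=P[(P[:,2]>.08)&(P[:,2]<.12)&(P[:,0]>.5)&(P[:,0]<.68)&(P[:,1]>.19)&(P[:,1]<.33)];print("jar",s.min(0),s.max(0),np.median(s,0))
E
python3 goal.py .522 .239 .312
```

```text
jar [0.57345994 0.1904339  0.08009207] [0.67987073 0.32994939 0.11998369] [0.64411641 0.24549837 0.0958193 ]
6.5833 [-34.3496  24.4745  56.4384  -0.0165  98.6959 -70.2153] [ 0.5508 -0.2342  0.3151] 
 [[-0.5858  0.8104  0.0055]
 [ 0.8104  0.5859 -0.0041]
 [-0.0065  0.002  -1.    ]] 
mm in tool [400.419  253.8641   1.0499]
```

View pics/side2.png

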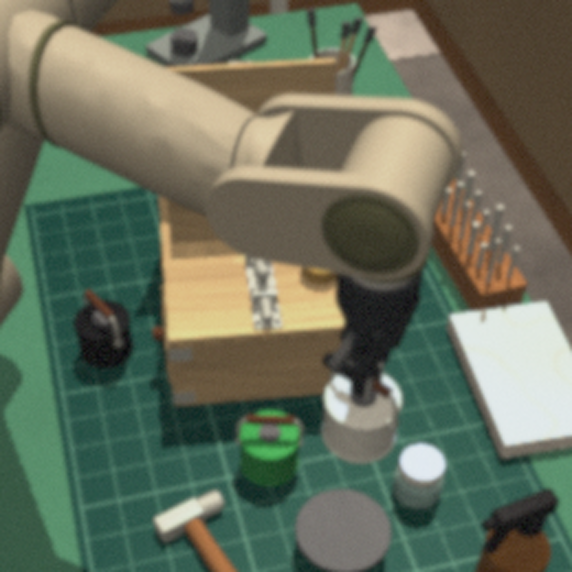

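The side view shows the can hanging upright from the fingers at crop (360,420), and the stand (342,530) is empty. Before lowering near the lid I'll measure how far the wrist sticks out sideways.

```bash
python3 - <<'E'
from h import *
np.set_printoptions(precision=3,suppress=True)
o=env.observe();t=np.array(o["position"]);a=np.radians(o["q"][0])
r=np.array([np.cos(a),np.sin(a)]);l=np.array([-np.sin(a),np.cos(a)])
P=np.vstack([cloud(env.get_image(c)) for c in("top","side")])
D=P-t;A=np.c_[D[:,:2]@r,D[:,:2]@l,D[:,2]]
for lo in np.arange(0,.4,.03):
    s=A[(A[:,2]>lo)&(A[:,2]<lo+.03)&(abs(A[:,0])<.2)&(abs(A[:,1])<.25)&(P[:,2]>.315)]
    if len(s): print(round(lo,2),len(s),np.percentile(s,1,axis=0)[:2],np.percentile(s,99,axis=0)[:2])
E
```

```text
0.0 225 [-0.021 -0.019] [0.033 0.013]
0.03 197 [-0.022 -0.041] [0.023 0.037]
0.06 353 [-0.029 -0.06 ] [0.028 0.048]
0.09 333 [-0.03  -0.059] [0.021 0.005]
0.12 431 [-0.036 -0.037] [0.036 0.031]
0.15 623 [-0.037 -0.037] [0.036 0.029]
0.18 370 [-0.119 -0.06 ] [0.038 0.028]
0.21 1485 [-0.187 -0.068] [0.036 0.046]
0.24 3343 [-0.195 -0.069] [0.044 0.056]
0.27 12328 [-0.196 -0.066] [0.037 0.06 ]
0.3 1372 [-0.2   -0.059] [0.017 0.057]
```

Call:
servo_tool(deltas="0 10 6 0 0 0 0;0 18 11.5 0 0 0 0;0 25 16 0 0 0 0;0 27 17 0 0 0 0;0 27 17 0 0 0 0;0 27 17 0 0 0 0;0 27 17 0 0 0 0;0 27 17 0 0 0 0")

```text
time_s: 7.35
position: [0.535, -0.0098, 0.3093]
tool_rot: [[-0.586, 0.81, -0.004], [0.81, 0.586, 0.001], [0.003, -0.003, -1.0]]
ft_force: [0.3, 0.3, -5.0]
grip_width: 0.0101
gripper_force: 58.7
```

Call:
servo_tool(deltas="0 27 17 0 0 0 0;0 27 17 0 0 0 0;0 27 17 0 0 0 0;0 27 17 0 0 0 0;0 27 17 0 0 0 0;0 27 17 0 0 0 0;0 25 16 0 0 0 0;0 15 9.5 0 0 0 0")

```text
time_s: 8.02
position: [0.5195, 0.2296, 0.3091]
tool_rot: [[-0.588, 0.809, -0.004], [0.809, 0.588, 0.0], [0.003, -0.004, -1.0]]
ft_force: [0.2, -0.5, -5.4]
grip_width: 0.0098
gripper_force: 58.7
```

Call:
servo_tool(deltas="0 8 5 0 0 0 0;0 0 0 0 0 0 0;0 0 0 0 0 0 0")

```text
time_s: 8.27
position: [0.5203, 0.2354, 0.3102]
tool_rot: [[-0.586, 0.81, -0.002], [0.81, 0.586, -0.001], [0.0, -0.002, -1.0]]
ft_force: [0.1, -1.2, -5.0]
grip_width: 0.0098
gripper_force: 58.7
```

```bash
python3 goal.py .522 .239 .087; python3 - <<'E'
from h import *
p=env.get_image("side");save(p,"side3.png",(200,60,460,260),3)
E
```

```text
8.2667 [ 12.4891  21.7466  61.5312  -0.032   96.8517 -23.4022] [0.5203 0.2354 0.3102] 
 [[-0.5862  0.8102 -0.0021]
 [ 0.8102  0.5862 -0.001 ]
 [ 0.0004 -0.0023 -1.    ]] 
mm in tool [  1.7791   4.0136 223.2391]
```

View pics/side3.png

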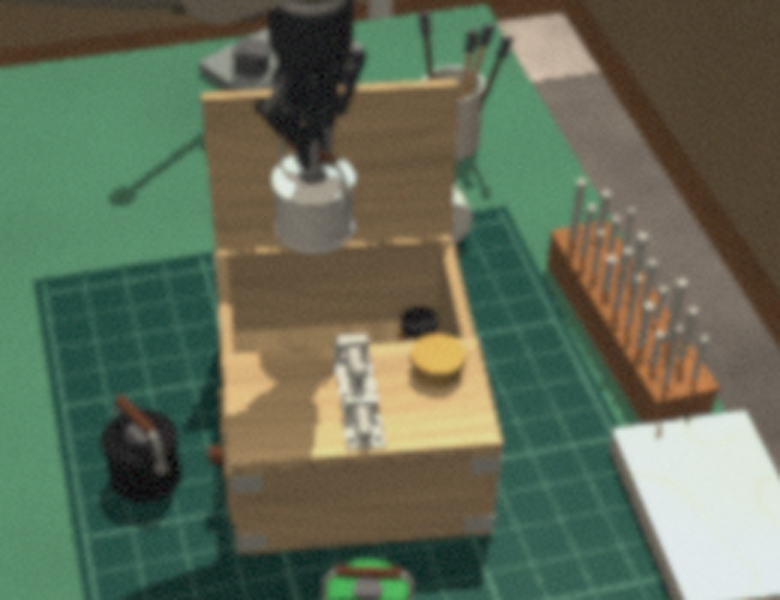

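The can hangs upright over the well at crop (313,200), and the dye jar's black cap at (420,322) is well clear of it. Lowering now.

Call:
servo_tool(deltas="0 1 2 10 0 0 0;0 1 2 20 0 0 0;0 0 0 30 0 0 0;0 0 0 30 0 0 0;0 0 0 30 0 0 0;0 0 0 30 0 0 0;0 0 0 25 0 0 0;0 0 0 18 0 0 0")

```text
time_s: 8.98
position: [0.5217, 0.2384, 0.1152]
tool_rot: [[-0.585, 0.811, -0.004], [0.811, 0.585, -0.001], [0.001, -0.003, -1.0]]
ft_force: [-0.1, -0.2, -4.5]
grip_width: 0.0097
gripper_force: 58.6
```

Call:
servo_tool(deltas="0 0 0 10 0 0 0;0 0 0 5 0 0 0;0 0 0 3 0 0 0;0 0 0 3 0 0 0;0 0 0 2 0 0 0;0 0 0 2 0 0 0;0 0 0 0 0 0 0;0 0 0 0 0 0 0")

```text
time_s: 9.65
position: [0.5229, 0.2398, 0.0936]
tool_rot: [[-0.586, 0.81, 0.001], [0.81, 0.586, 0.0], [-0.0, 0.001, -1.0]]
ft_force: [0.6, -0.1, -5.3]
grip_width: 0.0098
gripper_force: 58.6
```

Call:
servo_tool(deltas="0 0 0 2 0 0 0;0 0 0 2 0 0 0;0 0 0 1 0 0 0;0 0 0 1 0 0 0;0 0 0 0 0 0 0;0 0 0 0 0 0 0")

```text
time_s: 10.15
position: [0.5227, 0.2398, 0.0873]
tool_rot: [[-0.586, 0.81, -0.0], [0.81, 0.586, -0.0], [0.0, -0.0, -1.0]]
ft_force: [0.2, 0.4, -5.4]
grip_width: 0.0096
gripper_force: 58.9
```

Call:
servo_tool(deltas="0 0 0 1 0 0 0;0 0 0 1 0 0 0;0 0 0 0 0 0 0;0 0 0 0 0 0 0")

```text
time_s: 10.48
position: [0.5236, 0.2403, 0.0867]
tool_rot: [[-0.586, 0.81, 0.003], [0.81, 0.586, 0.001], [-0.001, 0.003, -1.0]]
ft_force: [-1.2, 2.1, 6.5]
grip_width: 0.01
gripper_force: 60.1
```

Call:
servo_tool(deltas="0.25 0 0 0 0 0 0;0.4 0 0 0 0 0 0;0.5 0 0 0 0 0 0;0.5 0 0 0 0 0 0;0.5 0 0 0 0 0 0;0.5 0 0 0 0 0 0;0.5 0 0 0 0 0 0")

```text
time_s: 11.07
position: [0.5227, 0.2397, 0.0853]
tool_rot: [[-0.586, 0.81, -0.0], [0.81, 0.586, -0.0], [0.0, -0.0, -1.0]]
ft_force: [0.4, 0.6, 0.0]
grip_width: 0.0427
gripper_force: 0.0
```

Call:
servo_tool(deltas="0.5 0 0 -5 0 0 0;0.5 0 0 -15 0 0 0;0.5 0 0 -25 0 0 0;0.5 0 0 -35 0 0 0;0.5 0 0 -40 0 0 0;0.5 0 0 -40 0 0 0;0.5 0 0 -40 0 0 0;0 0 0 -40 0 0 0")

```text
time_s: 11.73
position: [0.5221, 0.2396, 0.328]
tool_rot: [[-0.586, 0.81, 0.001], [0.81, 0.586, 0.0], [-0.0, 0.001, -1.0]]
ft_force: [0.9, -0.5, -0.9]
grip_width: 0.0318
gripper_force: 0.0
```

Call:
servo_tool(deltas="0 0 0 -30 0 0 0;0 0 0 -30 0 0 0;0 0 0 -30 0 0 0;0 0 0 -15 0 0 0;0 0 0 0 0 0 0;0 0 0 0 0 0 0")

```text
time_s: 12.23
position: [0.5227, 0.2398, 0.4307]
tool_rot: [[-0.586, 0.81, 0.001], [0.81, 0.586, 0.0], [-0.0, 0.001, -1.0]]
ft_force: [-0.5, 0.4, -0.2]
grip_width: 0.0001
gripper_force: 0.0
```

```bash
python3 - <<'E'
from h import *
np.set_printoptions(precision=3,suppress=True)
p=env.get_image("top");save(p,"top3.png",(90,120,330,300),3)
q=env.get_image("side")
for im in(p,q):
    P=cloud(im);a=np.radians(-8);E=np.array([[np.cos(a),np.sin(a)],[-np.sin(a),np.cos(a)]])
    C=np.c_[(P[:,:2]-[.5417,.1794])@E.T,P[:,2]]
    for n,z in(("cantop",(.066,.08)),("grip",(.095,.115))):
        s=C[(C[:,2]>z[0])&(C[:,2]<z[1])&(C[:,0]>-110)&(C[:,0]>-.1)&(C[:,0]<.03)&(C[:,1]>.01)&(C[:,1]<.14)]
        if len(s):print(n,len(s),s.mean(0),s.min(0),s.max(0))
    for lo in(.17,.21,.25,.29):
        s=C[(C[:,2]>lo)&(C[:,2]<lo+.02)&(C[:,1]>.13)&(C[:,1]<.23)&(C[:,0]>.06)&(C[:,0]<.12)]
        if len(s):print("lid",lo,s.mean(0),s[:,1].min(),s[:,1].max())
E
python3 goal.py .514 .43 .395 -8
```

```text
cantop 582 [-0.028  0.054  0.073] [-0.065  0.018  0.066] [0.012 0.095 0.08 ]
grip 127 [-0.026  0.056  0.105] [-0.052  0.029  0.096] [-0.001  0.084  0.112]
cantop 119 [-0.036  0.071  0.074] [-0.065  0.051  0.068] [0.008 0.096 0.08 ]
grip 63 [-0.029  0.059  0.105] [-0.053  0.037  0.095] [-0.005  0.085  0.113]
lid 0.17 [0.091 0.157 0.18 ] 0.15019821659052093 0.16460346352547764
lid 0.21 [0.09  0.162 0.219] 0.15211541444557786 0.16763989118434452
lid 0.25 [0.089 0.166 0.26 ] 0.15494771863602685 0.17424260854201187
lid 0.29 [0.091 0.172 0.3  ] 0.1641894417996234 0.18567180304064873
12.3333 [ 12.848   22.1553  42.1836  -0.0013 115.7955 -23.0168] [0.5225 0.2397 0.4291] 
 [[-0.5859  0.8104 -0.0023]
 [ 0.8104  0.5859 -0.0005]
 [ 0.0009 -0.0022 -1.    ]] 
mm in tool [159.1985 104.6538  34.0323]
turn tool z 0.7655761144183875
```

View pics/top3.png

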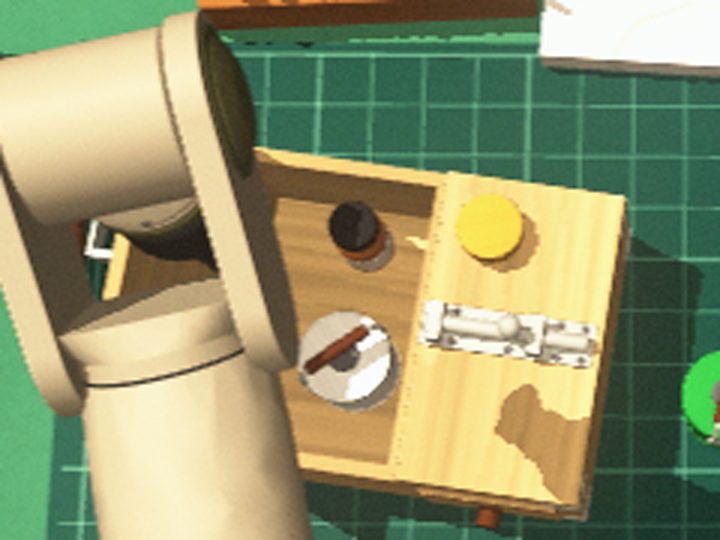

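The can stands upright and free in the well at crop (347,360), with its handle clear. The dye jar (358,235) and the tin (490,225) are undisturbed. Next I'll go over the lid and push it from behind.

Call:
servo_tool(deltas="0 0 0 0 0 0 0.11;0 0 0 0 0 0 0.11;0 0 0 0 0 0 0.11;0 0 0 0 0 0 0.11;0 0 0 0 0 0 0.11;0 0 0 0 0 0 0.11;0 0 0 0 0 0 0.105;0 0 0 0 0 0 0")

```text
time_s: 13.0
position: [0.5226, 0.2397, 0.4291]
tool_rot: [[0.142, 0.99, -0.002], [0.99, -0.142, -0.001], [-0.001, -0.002, -1.0]]
ft_force: [-0.6, -0.3, -0.0]
grip_width: 0.0
gripper_force: 0.0
```

Call:
servo_tool(deltas="0 15 -5 0 0 0 0;0 30 -5 0 0 0 0;0 30 -5 0 0 0 0;0 30 -5 0 0 0 0;0 30 -5 0 0 0 0;0 30 -5 0 0 0 0;0 22 -5 0 0 0 0;0 0 0 0 0 0 0")

```text
time_s: 13.67
position: [0.5132, 0.4336, 0.4275]
tool_rot: [[0.131, 0.991, -0.004], [0.991, -0.131, -0.001], [-0.002, -0.003, -1.0]]
ft_force: [0.2, 0.5, -0.3]
grip_width: 0.0001
gripper_force: 0.0
```

```bash
python3 goal.py .514 .43 .27 -8
```

```text
13.6667 [ 30.1074  36.2709  17.894    0.0453 126.0599  37.6541] [0.5132 0.4336 0.4275] 
 [[ 0.1309  0.9914 -0.0037]
 [ 0.9914 -0.1309 -0.0014]
 [-0.0019 -0.0035 -1.    ]] 
mm in tool [ -3.1459   1.8349 157.5037]
turn tool z 0.008371804154764906
```

Call:
servo_tool(deltas="0 0 0 15 0 0 0;0 0 0 25 0 0 0;0 0 0 30 0 0 0;0 0 0 30 0 0 0;0 0 0 30 0 0 0;0 0 0 17 0 0 0;0 0 0 10 0 0 0;0 0 0 0 0 0 0")

```text
time_s: 14.33
position: [0.5132, 0.4288, 0.27]
tool_rot: [[0.136, 0.991, -0.005], [0.991, -0.136, -0.003], [-0.004, -0.005, -1.0]]
ft_force: [-0.7, -0.5, -0.6]
grip_width: 0.0001
gripper_force: 0.0
```

Call:
servo_tool(deltas="0 -10 0 0 0 0 0;0 -10 0 0 0 0 0;0 -10 0 0 0 0 0;0 -8 0 0 0 0 0;0 -8 0 0 0 0 0;0 -8 0 0 0 0 0;0 -8 0 0 0 0 0;0 -8 0 0 0 0 0")

```text
time_s: 15.0
position: [0.5042, 0.3599, 0.2736]
tool_rot: [[0.138, 0.99, 0.001], [0.99, -0.138, 0.0], [0.001, 0.0, -1.0]]
ft_force: [0.2, 1.2, 1.4]
grip_width: 0.0001
gripper_force: 0.9
```

Call:
servo_tool(deltas="0 -8 0 0 0 0 0;0 -8 0 0 0 0 0;0 -8 0 0 0 0 0;0 -8 0 0 0 0 0;0 -8 0 0 0 0 0;0 -8 0 0 0 0 0;0 -8 0 0 0 0 0;0 -8 0 0 0 0 0")

```text
time_s: 15.67
position: [0.4953, 0.2962, 0.2734]
tool_rot: [[0.139, 0.99, 0.0], [0.99, -0.139, -0.0], [-0.0, 0.0, -1.0]]
ft_force: [0.3, 1.4, 0.7]
grip_width: 0.0001
gripper_force: 0.3
```

Call:
servo_tool(deltas="0 -8 0 0 0 0 0;0 -8 0 0 0 0 0;0 -8 0 0 0 0 0;0 -8 0 0 0 0 0;0 -5 0 0 0 0 0;0 0 0 0 0 0 0;0 0 0 -10 0 0 0;0 0 0 -20 0 0 0")

```text
time_s: 16.33
position: [0.4897, 0.2602, 0.3017]
tool_rot: [[0.139, 0.99, -0.005], [0.99, -0.139, -0.001], [-0.002, -0.004, -1.0]]
ft_force: [-0.6, 0.5, -0.2]
grip_width: -0.0
gripper_force: 0.0
```

Call:
servo_tool(deltas="0 -10 0 -25 0 0 0;0 -20 0 -25 0 0 0;0 -30 0 0 0 0 0;0 -30 0 0 0 0 0;0 -30 0 0 0 0 0;0 -30 0 0 0 0 0;0 -30 0 0 0 0 0;0 -25 0 0 0 0 0")

```text
time_s: 17.0
position: [0.4615, 0.0559, 0.3534]
tool_rot: [[0.139, 0.99, 0.0], [0.99, -0.139, -0.0], [-0.0, 0.0, -1.0]]
ft_force: [0.6, 0.3, -0.5]
grip_width: 0.0003
gripper_force: 0.0
```

Call:
servo_tool(deltas="0 0 0 0 0 0 0;0 0 0 0 0 0 0;0 0 0 0 0 0 0;0 0 0 0 0 0 0;0 0 0 0 0 0 0;0 0 0 0 0 0 0;0 0 0 0 0 0 0;0 0 0 0 0 0 0")

```text
time_s: 17.67
position: [0.4619, 0.0577, 0.3533]
tool_rot: [[0.138, 0.99, -0.0], [0.99, -0.138, 0.0], [0.0, -0.0, -1.0]]
ft_force: [-0.1, 0.0, -0.1]
grip_width: -0.0
gripper_force: 0.0
```

Call:
servo_tool(deltas="0 0 0 0 0 0 0;0 0 0 0 0 0 0;0 0 0 0 0 0 0;0 0 0 0 0 0 0;0 0 0 0 0 0 0;0 0 0 0 0 0 0;0 0 0 0 0 0 0;0 0 0 0 0 0 0")

```text
time_s: 18.33
position: [0.4619, 0.0574, 0.3533]
tool_rot: [[0.139, 0.99, -0.0], [0.99, -0.139, 0.0], [0.0, -0.0, -1.0]]
ft_force: [0.8, 0.1, -0.7]
grip_width: 0.0004
gripper_force: 0.0
```

Call:
servo_tool(deltas="0 0 0 0 0 0 0;0 0 0 0 0 0 0;0 0 0 0 0 0 0;0 0 0 0 0 0 0;0 0 0 0 0 0 0;0 0 0 0 0 0 0;0 0 0 0 0 0 0;0 0 0 0 0 0 0")

```text
time_s: 19.0
position: [0.4619, 0.0574, 0.3533]
tool_rot: [[0.139, 0.99, -0.0], [0.99, -0.139, -0.0], [-0.0, -0.0, -1.0]]
ft_force: [-0.6, -0.4, -0.7]
grip_width: 0.0002
gripper_force: 0.0
```

```bash
python3 - <<'E'
from h import *
np.set_printoptions(precision=4,suppress=True)
p=env.get_image("top");q=env.get_image("side");save(q,"side4.png",(200,60,460,260),3)
for im in(p,q):
    P=cloud(im);a=np.radians(-8);E=np.array([[np.cos(a),np.sin(a)],[-np.sin(a),np.cos(a)]])
    C=np.c_[(P[:,:2]-[.5417,.1794])@E.T,P[:,2]]
    for y in(0,.04,.08,.12):
        s=C[(abs(C[:,0]-.06)<.05)&(abs(C[:,1]-y)<.015)&(C[:,2]<.3)]
        if len(s):print(y,np.median(s,0))
    s=C[(abs(C[:,0])<.03)&(abs(C[:,1]+.09)<.03)&(C[:,2]>.17)&(C[:,2]<.19)]; print("knob chest",len(s),s.mean(0) if len(s) else 0)
    s=P[(abs(C[:,0])<.03)&(abs(C[:,1]+.09)<.03)&(C[:,2]>.17)&(C[:,2]<.19)]; print("knob",s.mean(0) if len(s) else 0)
E
python3 goal.py .5245 .056 .25 -8
```

```text
0 [ 0.1083 -0.0055  0.1388]
0.04 [0.0732 0.0493 0.1368]
0.08 [0.0593 0.0799 0.1367]
0.12 [0.0593 0.1204 0.137 ]
knob chest 0 0
knob 0
0 [0.0544 0.0021 0.1369]
0.04 [0.0623 0.0407 0.1369]
0.08 [0.0594 0.0796 0.1368]
0.12 [0.0602 0.12   0.1373]
knob chest 39 [-0.001  -0.0931  0.1796]
knob [0.5277 0.0874 0.1796]
19.1 [-7.5345  9.4385 71.9189 -0.0028 98.6448  0.428 ] [0.4619 0.0574 0.3533] 
 [[ 0.1385  0.9904 -0.    ]
 [ 0.9904 -0.1385 -0.    ]
 [-0.     -0.     -1.    ]] 
mm in tool [  7.2731  62.2172 103.3102]
turn tool z 0.0006471589163821179
```

View pics/side4.png

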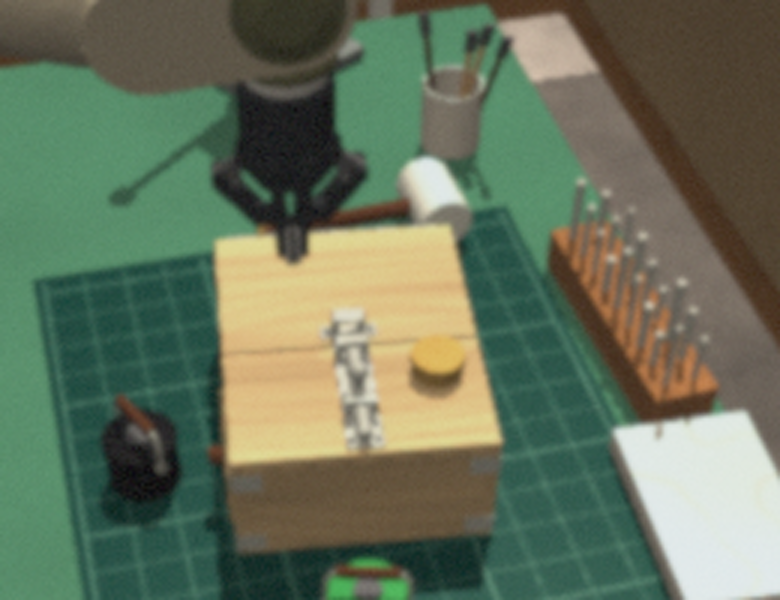

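The lid is shut and flush with the board at z≈137 mm. The bolt is at crop (358,375) with its knob drawn back. Next I'll go behind the knob and push it.

Call:
servo_tool(deltas="0 1.5 15 0 0 0 0;0 1.5 15 10 0 0 0;0 1.5 16 20 0 0 0;0 1.5 16 30 0 0 0;0 1 0 40 0 0 0;0 0 0 35 0 0 0;0 0 0 25 0 0 0;0 0 0 15 0 0 0")

```text
time_s: 19.77
position: [0.5231, 0.0559, 0.1752]
tool_rot: [[0.139, 0.99, -0.005], [0.99, -0.139, 0.001], [-0.0, -0.005, -1.0]]
ft_force: [-0.9, 0.3, -0.7]
grip_width: -0.0002
gripper_force: 0.0
```

Call:
servo_tool(deltas="0 0 0 7 0 0 0;0 0 0 4 0 0 0;0 0 0 0 0 0 0;0 0 0 0 0 0 0")

```text
time_s: 20.1
position: [0.5248, 0.0557, 0.1683]
tool_rot: [[0.139, 0.99, 0.002], [0.99, -0.139, -0.0], [0.0, 0.002, -1.0]]
ft_force: [0.1, -1.0, 0.3]
grip_width: -0.0002
gripper_force: 0.0
```

```bash
python3 goal.py .5243 .0556 .167 -8
```

```text
20.1 [-6.8049 22.7494 83.9783 -0.0006 73.1697  1.1593] [0.5248 0.0557 0.1683] 
 [[ 0.1386  0.9904  0.0018]
 [ 0.9904 -0.1386 -0.0002]
 [ 0.      0.0018 -1.    ]] 
mm in tool [-0.1746 -0.4481  1.3062]
turn tool z 0.0006269562432614784
```

Call:
servo_tool(deltas="0 5 0 0 0 0 0;0 5 0 0 0 0 0;0 5 0 0 0 0 0;0 5 0 0 0 0 0;0 5 0 0 0 0 0;0 5 0 0 0 0 0;0 5 0 0 0 0 0;0 0 0 0 0 0 0")

```text
time_s: 20.77
position: [0.5292, 0.0914, 0.1674]
tool_rot: [[0.138, 0.99, 0.0], [0.99, -0.138, 0.0], [0.0, 0.0, -1.0]]
ft_force: [0.2, 0.3, -0.1]
grip_width: -0.0002
gripper_force: 0.1
```

Call:
servo_tool(deltas="0 4 0 0 0 0 0;0 3 0 0 0 0 0;0 3 0 0 0 0 0;0 2 0 0 0 0 0;0 2 0 0 0 0 0;0 0 0 0 0 0 0")

```text
time_s: 21.27
position: [0.531, 0.1047, 0.1673]
tool_rot: [[0.138, 0.99, -0.0], [0.99, -0.138, 0.0], [0.0, -0.0, -1.0]]
ft_force: [-0.4, -1.4, 1.4]
grip_width: 0.0004
gripper_force: 0.7
```

Call:
servo_tool(deltas="0 2 0 0 0 0 0;0 2 0 0 0 0 0;0 1 0 0 0 0 0;0 1 0 0 0 0 0;0 0 0 0 0 0 0")

```text
time_s: 21.68
position: [0.5317, 0.1091, 0.1673]
tool_rot: [[0.139, 0.99, -0.001], [0.99, -0.139, -0.003], [-0.003, -0.0, -1.0]]
ft_force: [-1.9, -9.8, 3.1]
grip_width: 0.0001
gripper_force: 4.8
```

```bash
cat > k.py <<'E'
from h import *
np.set_printoptions(precision=4,suppress=True)
for im in(env.get_image("side"),env.get_image("top")):
    P=cloud(im);a=np.radians(-8);E=np.array([[np.cos(a),np.sin(a)],[-np.sin(a),np.cos(a)]])
    C=np.c_[(P[:,:2]-[.5417,.1794])@E.T,P[:,2]]
    s=C[(abs(C[:,0])<.014)&(abs(C[:,1]+.065)<.06)&(C[:,2]>.166)&(C[:,2]<.19)]; print("knob chest",len(s),s.mean(0) if len(s) else 0,s.min(0),s.max(0))
E
python3 k.py
```

```text
knob chest 45 [-0.0008 -0.0783  0.1816] [-0.013  -0.0838  0.1714] [ 0.0127 -0.0679  0.19  ]
knob chest 3 [-0.0085 -0.0801  0.1787] [-0.0099 -0.0804  0.1731] [-0.0068 -0.0797  0.1824]
```

Call:
servo_tool(deltas="0 1 0 0 0 0 0;0 1 0 0 0 0 0;0 0 0 0 0 0 0;0 0 0 0 0 0 0")

```text
time_s: 22.12
position: [0.5318, 0.1094, 0.1673]
tool_rot: [[0.139, 0.99, -0.002], [0.99, -0.139, -0.006], [-0.006, -0.001, -1.0]]
ft_force: [-3.5, -18.5, 3.8]
grip_width: 0.0
gripper_force: 9.3
```

Call:
servo_tool(deltas="0 -5 0 0 0 0 0;0 -10 0 0 0 0 0;0 -10 0 -20 0 0 0;0 0 0 -40 0 0 0;0 -30 0 -40 0 0 0;0 -40 0 -10 0 0 0;0 -40 0 0 0 0 0;0 -20 0 0 0 0 0")

```text
time_s: 22.78
position: [0.511, -0.0393, 0.2714]
tool_rot: [[0.14, 0.99, 0.002], [0.99, -0.14, -0.001], [-0.0, 0.002, -1.0]]
ft_force: [0.6, -0.7, -0.8]
grip_width: 0.0
gripper_force: 0.0
```

Call:
servo_tool(deltas="0 0 -30 -10 0 0 0;0 0 -30 0 0 0 0;0 0 -30 0 0 0 0;0 0 -20 0 0 0 0;0 0 0 0 0 0 0;0 0 0 0 0 0 0")

```text
time_s: 23.28
position: [0.4022, -0.021, 0.281]
tool_rot: [[0.139, 0.99, 0.001], [0.99, -0.139, 0.0], [0.0, 0.001, -1.0]]
ft_force: [-0.2, -0.2, 0.7]
grip_width: 0.0001
gripper_force: 0.0
```

```bash
python3 k.py; python3 - <<'E'
from h import *
p=env.get_image("side");save(p,"side5.png",(200,60,460,260),3)
E
```

```text
knob chest 36 [-0.0011 -0.054   0.179 ] [-0.0087 -0.0608  0.171 ] [ 0.0071 -0.0434  0.1868]
knob chest 56 [-0.0005 -0.0539  0.1807] [-0.0092 -0.0622  0.1702] [ 0.0105 -0.0448  0.1895]
```

View pics/side5.png

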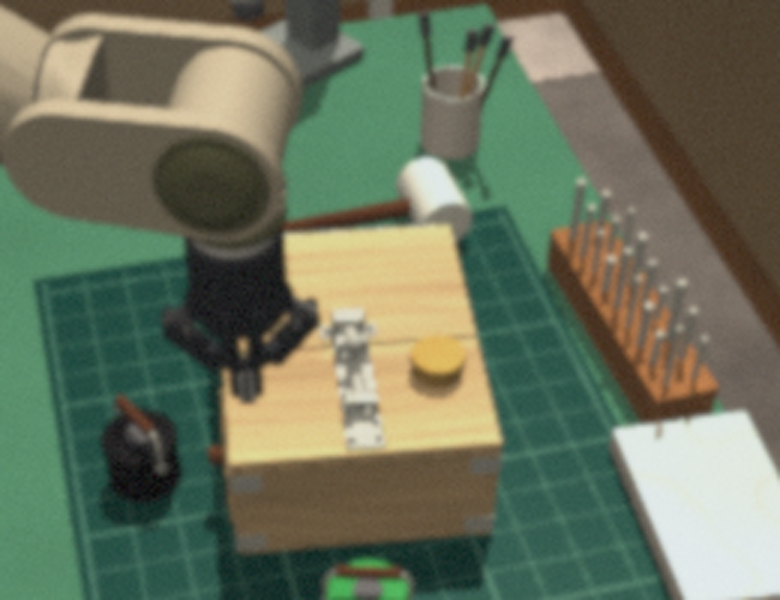

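The lid is shut. The knob is at chest y -54 mm, 40 mm forward of where it started, so the bolt is home. The tin and maul haven't moved and the robot is clear.

```bash
python3 -c "
from rig import env
print(env.close_job())"
```

```text
the job is handed in; nothing more can be done
None
```

The glue can is upright on the chest floor next to the dye jar, the lid is shut and the bolt is fully home (knob moved 40 mm to its stop); the job was handed in at about 23 s, and no verdict was returned.

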